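Space and hold down the sprung tile

ROBOT

A 7-joint arm with a two-finger parallel gripper is mounted at the origin on the work surface. World frame = base frame: x ahead of the robot, y to its left, z up, the work surface at z = 0. Lengths are in mm, angles in rad, forces in N, time in s.
With the tool pointing down it reaches from about 400 to 875 mm from the base axis. Payload 4.4 kg.
Tool frame: the origin (TCP) lies midway between the tips of the shut fingers; the grasp point (between the pads) lies 19 mm behind it; z points along the fingers, y is the line along which they close (so a half turn about z gives the same grasp; the last joint's range is limited). The gripper opens to 85 mm and grips with 20 to 120 N. Pads are 22 mm wide; open, the fingers measure 114 mm over their backs; the gripper's body (76 mm by 85 mm) begins 54 mm behind the grasp point. The pads swing forward as they close: fully open they stand 13 mm farther back than shut.
Start: joints at [-1.217, 0.628, 0.038, 1.517, -0.027, 0.996, -0.02], TCP at [264.904, 593.585, 231.313] pointing down, gripper open.
Joint ranges: [-3.06, 3.06], [-0.37, 2.12], [-1.25, 1.32], [0.18, 2.47], [-1.1, 4.24], [0.23, 1.98], [-2.94, 2.94]. Speed limits (rad/s): [2.57, 2.57, 3.14, 3.14, 3.14, 3.14, 3.14].

INTERFACE

Orientations are given as [roll, pitch, yaw] about the fixed x, y, z axes, in that order (R = Rz(yaw) Ry(pitch) Rx(roll)).
In Python, from cell import monitor, cams, ctrl gives the robot as it stands.
- The arm moves only by the tool drive_tool, never from a script. Its argument "motion" is a list of rows, each an object with "fingers": the opening, from 0 (shut) to 1 (fully open); "linear": the shift along the tool's x, y, z in m, a list of three; "twist": the turn about the tool's z in rad. In form: [{"fingers": fingers, "linear": [x, y, z], "twist": twist}, ...]. A call has 1 to 5 rows; each row shifts and turns the commanded pose from where the row before left it, along the tool's axes as they then stand; what a row does not reach is not made up. A row lasts 1/12 s, in which the tool goes at most 41.7 mm and 7.16 degrees, less where a joint would pass 70% of its speed; a pose out of reach is approached as far as the arm can. A call with a gripper value outside its range is refused whole. The fingers move at their own pace and stop on an object; the grip force is fixed at half the most. Time passes only in rows, so rows that do not move let the fingers close. It gives the time, the measured TCP pose, the force, the opening and the grip force at its end, in the units of the state.
- monitor.read_state(): the state, without advancing time (a new reading comes with each control period).
- cams.get_image(name): name is "scene" or "top" or "wrist"; returns a dict with "color" (400x640x3 uint8, blue, green, red), "K" (3x3 intrinsics, pixels), "k1" (the pictures are not rectified: a ray, as slopes to the right and down, at radius r is drawn at 1 + k1 r^2 times it, then the intrinsics apply), "R" (3x3) and "t" (3): a world point X has camera coordinates R X + t. Camera axes: x right, y down, z forward; pixel columns grow to the right and rows downward; lengths in mm; the calibration is good to about 2 mm. A picture is of the moment at which its call begins. There is no depth.
- ctrl.finish_job(): hands the job in; it is judged then, once.
The state is a dict: "clock": time; "qpos": joint angles; "qd": joint speeds; "tau": joint torques, N m; "eef_pos": TCP position; "tool_rot": TCP orientation; "force": force on the tool from outside, world axes, zero at the start; "torque": the same for the moment, N m; "width": finger opening in mm; "gripper_force": force on a finger pad.
Only numpy, scipy, OpenCV 4.12 (cv2) and the standard library are available. Lean on these libraries where they do the work, as an engineer would, in place of code of your own. Each camera call takes 0.05 s, during which the arm holds its last target. There are 200 camera calls.

TASK

The white tile in the tray sits proud on its springs. Stand the yellow spacer upright in whichever of the two joints beside the white tile is wide enough for it, midway along the joint and right down on the tray, and let go of it; then press the white tile down with the gripper's fingers until it is flush with the terracotta tiles, firmly but not so hard that it cracks, and finish while still holding it pressed flush. Leave everything else on the ledge where it is.

Things in the scene. Friction and masses are not known exactly. Their poses are not given: they have to be found in the camera images.
- tray: aluminium base tray fixed to the ledge, 116 x 256 x 6 mm; carries a row of three tiles along its y axis with two open joints between them that run along its x axis and whose floor is the tray. Origin: centre of its underside, on the ledge; z up; the tray's top is at 6 mm.
- tile: white tile, 100 x 100 x 16 mm, mid-tray (x = y = 0 of the tray), on springs, moving only straight up and down. Origin: centre of its underside; axes as the tray. Left alone its underside is 19 and its top 35 mm above the tray's underside, 7 mm proud. Flush: top at 28 mm. It gives from about 5 N, is flush at about 12 N; a hard stop is 1.5 mm below flush. It springs back when let go.
- tile_full: fixed terracotta tile on the tray, 100 (x) x 70 (y) x 22 mm, its top 28 mm above the tray's underside; centred 90 mm to one side of the white tile (either side), which leaves a joint only 5 mm wide between the two. Origin: centre of its underside; axes as the tray.
- tile_cut: fixed terracotta tile on the tray, cut narrower: 100 (x) x 50 (y) x 22 mm, its top 28 mm above the tray's underside; centred 90 mm to the other side of the white tile, which leaves a joint 15 mm wide between the two, the middle of the joint 57.5 mm from the middle of the white tile. Origin: centre of its underside; axes as the tray.
- spacer: loose yellow plastic spacer standing upright on the ledge on its narrow edge, 56 mm high: a blade 60 long (x), 10 thick (y), 36 mm high; on top a grip 44 long (x), 16 thick (y), from 34 to 56 mm high. About 45 g. Origin: centre of its underside; z up. Either way round is the same. Standing in a joint its top is 62 mm above the tray's underside.
- wedge: bystander, to be left alone: loose orange plastic wedge, 90 x 30 mm, 8 to 27 mm high, lying on the ledge; origin centre of underside, thick end to +x
- tin_a: bystander, to be left alone: sealed tin with a green label, diameter 74, height 100 mm; origin centre of underside
- tin_b: bystander, to be left alone: sealed tin with a red label, diameter 74, height 100 mm; origin centre of underside
- mallet: bystander, to be left alone: grey plastic mallet lying on the ledge, 65 x 110 x 65 mm head centred at x = +130 mm, wooden handle along x to -140 mm; origin on the ledge
- opener: bystander, to be left alone: stainless tin opener lying flat, 170 mm long along x, 45 mm wide, 38 mm high; origin on the ledge
- saucer: bystander, to be left alone: terracotta saucer, diameter 140, height 22 mm, with three steel screws in it; origin centre of underside
- toolbox: bystander, to be left alone: blue and black plastic toolbox with a metal latch, 148 (x) x 268 (y) mm, 163 mm high with its handle; origin centre of underside
Mind the look-alikes: they are no part of the job. Of the things that look like the spacer, take the one that is farthest to the robot's right at the start.

How it is judged:
By the outcome, as a careful person would: the job done as asked, in the order asked, and still so for the second after the job is handed in, while the arm keeps its last pose, push and grip.
It also fails if it takes over 45 s, if anything falls off the work surface, if the arm or the gripper's body presses on something with over 40 N, if the wrist force passes 120 N, or if a joint passes its speed limit or range.

## Working session

There is one attempt and no reset: what is moved stays moved. The work goes in short steps, Python scripts to look and compute and a tool call to move; the robot and the scene stay as the last step left them, time stands still between calls to the robot, and variables do not carry over. Pictures are saved under pics/ and viewed, at most 14 in all, crops included, and the job is handed in when it is done.

Besides the shell and the picture viewer there is one more tool, called after "Emit:" as name(argument=value, ...), one argument or row to a line, values as JSON. drive_tool: Moves the arm, as the interface text tells. Its arguments: {"type":"object","properties":{"motion":{"type":"array"}},"required":["motion"]}

```bash
mkdir -p pics; ls
cat > h.py <<'E'
import numpy as np, cv2, pickle
from cell import monitor, cams, ctrl
def grab(n,tag):
    im=cams.get_image(n); cv2.imwrite(f'pics/{tag}.png',im['color']); pickle.dump(im,open(f'pics/{tag}.pkl','wb')); return im
def load(tag): return pickle.load(open(f'pics/{tag}.pkl','rb'))
def ray(im,uv):
    K=np.array(im['K'],float); d=cv2.undistortPoints(np.array([[uv]],float),K,np.array([im['k1'],0,0,0.]))[0,0]
    R=np.array(im['R']);t=np.array(im['t']); return -R.T@t, R.T@np.array([d[0],d[1],1.])
def onz(im,uv,z):
    c,d=ray(im,uv); return c+d*(z-c[2])/d[2]
def tri(*obs):
    A=np.zeros((3,3));b=np.zeros(3);L=[]
    for im,uv in obs:
        c,d=ray(im,uv);d/=np.linalg.norm(d);P=np.eye(3)-np.outer(d,d);A+=P;b+=P@c;L.append((c,P))
    X=np.linalg.solve(A,b); return X,[np.linalg.norm(P@(X-c)) for c,P in L]
def proj(im,X):
    R=cv2.Rodrigues(np.array(im['R'],float))[0]
    return cv2.projectPoints(np.array(X,float).reshape(-1,1,3),R,np.array(im['t'],float),np.array(im['K'],float),np.array([im['k1'],0,0,0.]))[0][:,0]
E
python3 - <<'E'
from h import *
s=monitor.read_state();print(s)
for n in('scene','top','wrist'):
    im=grab(n,n+'0');print(n,-np.array(im['R']).T@im['t'],im['k1'],np.array(im['K'])[0,0])
a=[cv2.resize(load(n+'0')['color'],(800,500)) for n in('scene','top')]
E
```

```text
pics
{'clock': 0.0, 'qpos': array([-1.21680881,  0.62936519,  0.03843723,  1.51835102, -0.02695896,
        0.99632569, -0.0200354 ]), 'qd': array([-0.00019806, -0.00085763,  0.00223509,  0.00024718,  0.0010337 ,
       -0.00044312, -0.00098017]), 'tau': array([ 1.97196692e-03, -5.63390672e+01,  1.22642487e+00, -1.93451858e+01,
        1.08194549e-02,  1.00379463e-02,  8.90179876e-06]), 'eef_pos': array([264.64446406, 592.99932779, 230.38211394]), 'tool_rot': array([-3.13966212e+00,  5.80590053e-05,  2.72179633e+00]), 'force': array([ 0.2067558 , -0.48169245,  0.10282037]), 'torque': array([ 0.00095641,  0.0094907 , -0.0220323 ]), 'gripper_force': 0.0, 'width': 85.56370709605372}
scene [1196.78111325  646.74790398 1034.70739271] 0.019978075818051118 421.7366219098906
top [ 435.42250637   -4.32627731 1253.18266971] -0.0016212468126955623 382.8712503022306
wrist [196.14565255 623.7060417  371.47679663] 0.02038198393612248 316.26958556908374
```

View pics/scene0.png

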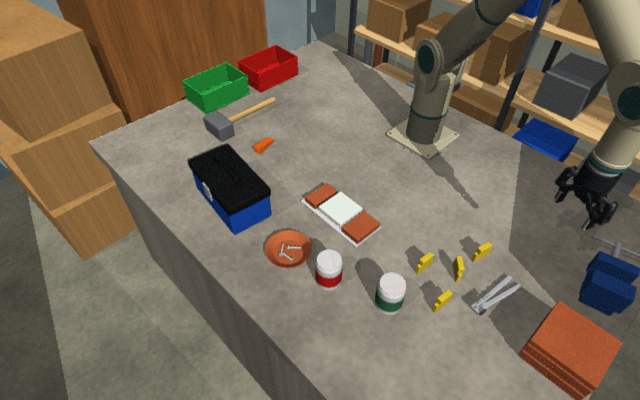

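View pics/top0.png

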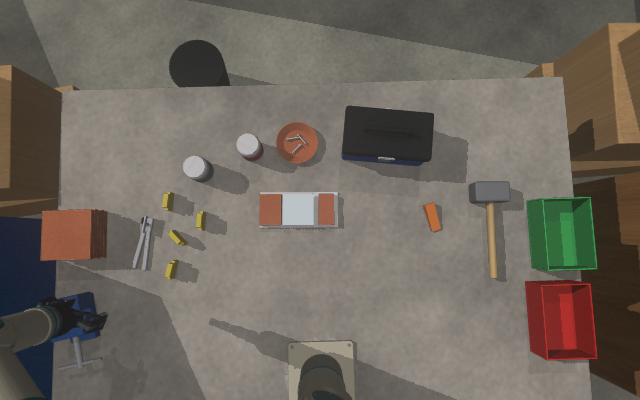

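The scene shows four yellow spacers: top pixels (167,201), (200,220), (177,238) and (171,269). The one farthest to the robot's right (+columns = −y) is at top (200,220), probably scene (425,262). The tray is at top (298,210), with the narrower tile to the right. I'll enlarge both.

Run:
```python
from h import *
t=load('top0');s=load('scene0')
for uv in((167,201),(200,220),(177,238),(171,269),(298,210)):
    X=onz(t,uv,40); print(uv,X.round(),proj(s,X).round())
def crop(im,x,y,w,h,k): return cv2.resize(im['color'][y:y+h,x:x+w],None,fx=k,fy=k,interpolation=cv2.INTER_CUBIC)
a=crop(t,190,180,160,60,5); b=crop(s,290,170,160,115,5)
cv2.imwrite('pics/c1.png',np.vstack([a,b])[:600] if 0 else cv2.resize(np.vstack([a,b]),None,fx=1,fy=1)); print(a.shape,b.shape)
cv2.imwrite('pics/ct.png',a);cv2.imwrite('pics/cs.png',b)
```

```text
(167, 201) [558. 474.  40.] [[444. 298.]]
(200, 220) [494. 369.  40.] [[425. 260.]]
(177, 238) [439. 442.  40.] [[458. 264.]]
(171, 269) [343. 460.  40.] [[482. 249.]]
(298, 210) [517.  58.  40.] [[341. 205.]]
(300, 800, 3) (575, 800, 3)
```

View pics/ct.png

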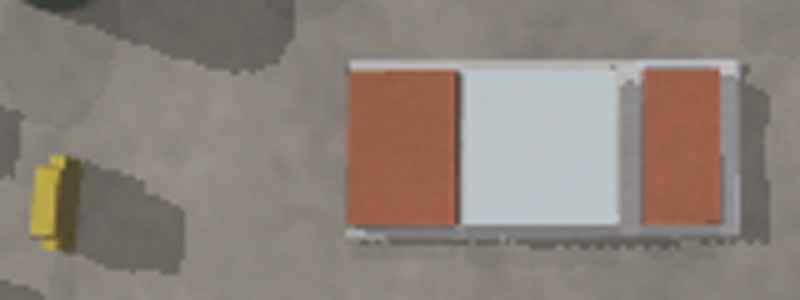

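View pics/cs.png

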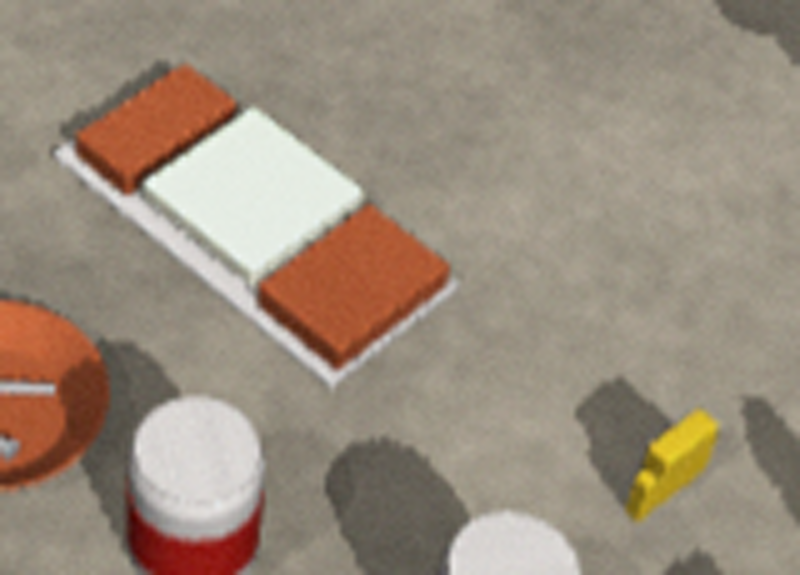

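The top crop shows the spacer at about (200,220), slightly turned. The wide joint is on the −y side, at crop (630,150) or full (316,210), next to the cut tile. The scene crop agrees: the narrow joint is nearest the spacer. Next I move over to bring the wrist camera to bear.

Emit:
drive_tool(
  motion=[
    {"fingers": 1,"linear": [-0.035,-0.0165,0],"twist": 0},
    {"fingers": 1,"linear": [-0.035,-0.0165,0],"twist": 0},
    {"fingers": 1,"linear": [-0.035,-0.0165,0],"twist": 0},
    {"fingers": 1,"linear": [-0.035,-0.0165,0],"twist": 0},
    {"fingers": 1,"linear": [-0.035,-0.0165,0],"twist": 0},
  ],
)

```text
clock: 0.57
eef_pos: [391.9, 445.3, 231.1]
tool_rot: [-3.141, -0.0, 2.722]
force: [1.2, 0.5, -0.6]
width: 85.7
gripper_force: 0.0
```

Emit:
drive_tool(
  motion=[
    {"fingers": 1,"linear": [-0.035,-0.0165,0],"twist": 0},
    {"fingers": 1,"linear": [-0.035,-0.0165,0],"twist": 0},
    {"fingers": 1,"linear": [-0.035,-0.0165,0],"twist": 0},
    {"fingers": 1,"linear": [-0.035,-0.0165,0],"twist": 0},
    {"fingers": 1,"linear": [0,0,0],"twist": -0.1},
  ],
)

```text
clock: 0.98
eef_pos: [498.8, 320.0, 231.2]
tool_rot: [-3.137, 0.006, 2.81]
force: [0.9, -1.1, 0.7]
width: 85.8
gripper_force: 0.0
```

Emit:
drive_tool(
  motion=[
    {"fingers": 1,"linear": [0,0,0],"twist": -0.1},
    {"fingers": 1,"linear": [0,0,0],"twist": -0.1},
    {"fingers": 1,"linear": [0,0,0],"twist": 0},
    {"fingers": 1,"linear": [0,0,0],"twist": 0},
  ],
)

```text
clock: 1.32
eef_pos: [491.9, 329.4, 231.1]
tool_rot: [-3.141, -0.001, 3.019]
force: [-0.8, 0.3, 1.0]
width: 85.5
gripper_force: 0.0
```

Run:
```python
from h import *
s=monitor.read_state();print(s['clock'],s['eef_pos'],s['tool_rot'])
w=grab('wrist','w1');print(-np.array(w['R']).T@w['t'],np.array(w['R']).round(3))
print(proj(w,[[494,369,56],[517,58,28],[517,0,6]]).round())
```

```text
1.3167 [491.92522166 329.3941902  231.07808196] [-3.14149212e+00 -5.85878727e-04  3.01889625e+00]
[417.44261568 338.39441395 372.11577567] [[ 0.122  0.993  0.   ]
 [ 0.949 -0.116  0.294]
 [ 0.291 -0.035 -0.956]]
[[364. 172.]
 [ 94. 218.]
 [ 60. 217.]]
```

View pics/w1.png

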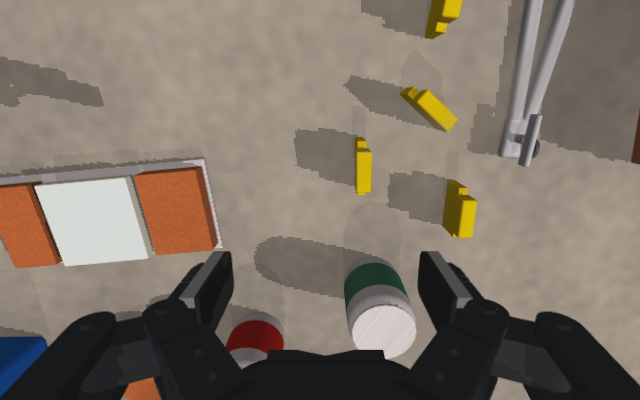

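Wrist view: target spacer at (364,167). To its left the tray has the full tile at (175,210), the white tile at (92,220) and the wide joint at about (48,225). I'll enlarge the spacer in all views and the tray.

Run:
```python
from h import *
def crop(t,x,y,w,h,k): return cv2.resize(load(t)['color'][y:y+h,x:x+w],None,fx=k,fy=k,interpolation=cv2.INTER_CUBIC)
c=np.zeros((600,800,3),np.uint8)
c[:160,:400]=0
a=crop('w1',345,130,40,75,4.0); a=crop('w1',345,130,40,75,4)  #160x300
c[:300,:160]=a
b=crop('top0',190,205,20,30,10); c[:300,180:380]=b
d=crop('scene0',410,245,30,30,10); c[:300,400:700]=d
e=crop('w1',0,150,230,125,2.4); 
e=cv2.resize(e,(552,300)); c[300:,:552]=e
cv2.imwrite('pics/c2.png',c)
```

```text
(no output)
```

View pics/c2.png

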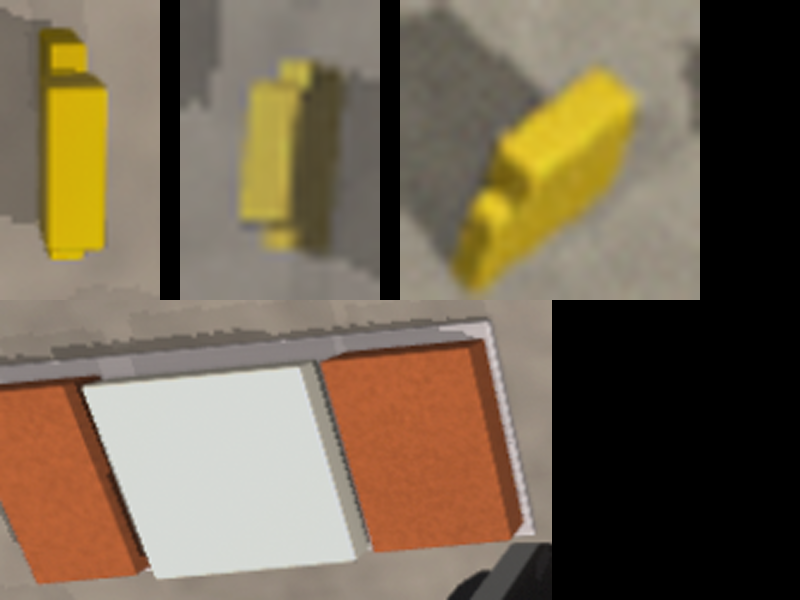

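The crops give usable corner pixels for the spacer's grip top and the tile tops in the wrist and top views. I'll triangulate them.

Run:
```python
from h import *
T=load('top0');W=load('w1')
def px(c,off,k,p0=(0,0)): return [((u-p0[0]+.5)/k-.5+off[0],(v-p0[1]+.5)/k-.5+off[1]) for u,v in c]
# order: (x+,y+),(x+,y-),(x-,y-),(x-,y+)
def rep(n,w,t,z):
    P=[]
    for a,b in zip(w,t):
        X,e=tri((W,a),(T,b));P.append(X);print(n,X.round(1),np.round(e[0],1),'w@z',onz(W,a,z).round(1),'t@z',onz(T,b,z).round(1))
    for nm,Q in(('tri',np.array(P)),('w',np.array([onz(W,a,z) for a in w])),('t',np.array([onz(T,a,z) for a in t]))):
        d=(Q[0]-Q[3])+(Q[1]-Q[2]);e=(Q[0]-Q[1])+(Q[3]-Q[2]);print(' ',nm,Q.mean(0).round(1),'yaw',np.arctan2(d[1],d[0]).round(3),np.arctan2(-e[0],e[1]).round(3),'L',(np.hypot(*d[:2])/2).round(1),(np.hypot(*e[:2])/2).round(1))
rep('spacer',px([(105,248),(48,250),(48,88),(106,88)],(345,130),4),px([(252,82),(298,84),(290,222),(240,220)],(190,205),10,(180,0)),56)
rep('white',px([(357,560),(155,578),(83,388),(302,366)],(0,150),2.4,(0,300)),px([(462,69),(619,70),(618,225),(460,225)],(190,180),5),35)
rep('full',px([(522,538),(373,551),(321,361),(481,341)],(0,150),2.4,(0,300)),px([(347,71),(457,70),(457,224),(345,224)],(190,180),5),28)
q=np.array([onz(T,a,28) for a in px([(643,68),(720,68),(720,223),(642,223)],(190,180),5)]);print('cut',q.round(1),q.mean(0))
```

```text
spacer [516.2 374.7  54.4] 0.3 w@z [515.5 374.3  56. ] t@z [516.3 374.4  56. ]
spacer [515. 360.  55.] 0.5 w@z [514.3 359.5  56. ] t@z [515.2 360.   56. ]
spacer [472.4 363.6  53. ] 0.2 w@z [472.1 363.5  56. ] t@z [472.2 362.6  56. ]
spacer [473.3 377.5  58.4] 0.2 w@z [473.9 377.9  56. ] t@z [473.3 378.2  56. ]
  tri [494.2 368.9  55.2] yaw -0.075 -0.074 L 42.8 14.4
  w [493.9 368.8  56. ] yaw -0.089 -0.104 L 42.1 14.7
  t [494.2 368.8  56. ] yaw -0.072 -0.07 L 43.1 15.0
white [572.1 108.6  33.4] 0.1 w@z [571.5 109.7  35. ] t@z [571.8 108.4  35. ]
white [569.    8.1  32.9] 0.5 w@z [568.6  10.3  35. ] t@z [568.3   8.   35. ]
white [470.6  11.5  33.4] 1.2 w@z [471.5  13.2  35. ] t@z [469.3  11.3  35. ]
white [472.9 111.9  33.6] 0.6 w@z [473.3 113.   35. ] t@z [472.2 111.7  35. ]
  tri [521.1  60.   33.3] yaw -0.034 -0.027 L 98.9 100.4
  w [521.2  61.5  35. ] yaw -0.032 -0.023 L 97.7 99.6
  t [520.4  59.8  35. ] yaw -0.034 -0.032 L 99.3 100.4
full [575.5 185.   19.8] 1.3 w@z [573.1 189.1  28. ] t@z [573.5 183.   28. ]
full [572.2 112.5  25.2] 0.2 w@z [570.8 114.2  28. ] t@z [572.1 112.3  28. ]
full [473.6 114.7  23.6] 0.3 w@z [473.2 117.6  28. ] t@z [473.1 114.2  28. ]
full [475.1 187.5  15.9] 0.5 w@z [472.8 192.6  28. ] t@z [475.2 185.8  28. ]
  tri [524.1 149.9  21.1] yaw -0.024 -0.034 L 99.6 72.7
  w [522.4 153.4  28. ] yaw -0.034 -0.012 L 99.0 75.0
  t [523.5 148.8  28. ] yaw -0.024 -0.024 L 98.6 71.2
cut [[569.9  -7.5  28. ]
 [568.4 -57.   28. ]
 [468.9 -53.8  28. ]
 [470.3  -3.9  28. ]] [519.38152928 -30.5358475   28.        ]
```

Heights fit: spacer top ≈55, white tile top ≈34. The spacer is at (494,369) with yaw −0.085. The joint centre is near (519,2), with tray yaw −0.03. Now the approach.

Emit:
drive_tool(
  motion=[
    {"fingers": 1,"linear": [0,0,0],"twist": -0.037},
    {"fingers": 1,"linear": [0.0013,0.0395,0],"twist": 0},
    {"fingers": 1,"linear": [0,0,0.04],"twist": 0},
    {"fingers": 1,"linear": [0,0,0.04],"twist": 0},
    {"fingers": 1,"linear": [0,0,0.04],"twist": 0},
  ],
)

```text
clock: 1.78
eef_pos: [494.0, 370.4, 110.6]
tool_rot: [3.14, 0.002, 3.058]
force: [-0.1, 0.6, 0.8]
width: 85.3
gripper_force: 0.0
```

Emit:
drive_tool(
  motion=[
    {"fingers": 1,"linear": [0,0,0.02],"twist": 0},
    {"fingers": 1,"linear": [0,0,0],"twist": 0},
    {"fingers": 1,"linear": [0,0,0],"twist": 0},
  ],
)

```text
clock: 2.03
eef_pos: [493.4, 368.9, 90.6]
tool_rot: [-3.14, -0.001, 3.058]
force: [-0.5, -0.0, 0.4]
width: 85.4
gripper_force: 0.0
```

Run:
```python
from h import *
s=monitor.read_state();print(s['clock'],s['eef_pos'],s['tool_rot'])
w=grab('wrist','w2');c=w['color']
h=cv2.cvtColor(c,cv2.COLOR_BGR2HSV);m=cv2.inRange(h,(22,150,60),(34,255,255))
n,l,st,ce=cv2.connectedComponentsWithStats(m)
print([ (st[i],ce[i].round()) for i in range(1,n) if st[i][4]>200])
p=s['eef_pos']; print(proj(w,[[494,369,56],[494,369,36]]))
```

```text
2.0333 [493.43092104 368.93297084  90.56537872] [-3.13991698e+00 -1.34186156e-03  3.05799445e+00]
[(array([436,   0,  28,  11, 218], dtype=int32), array([447.,   4.])), (array([ 392,   88,   98,   79, 3011], dtype=int32), array([443., 123.])), (array([ 313,  164,   26,   98, 2203], dtype=int32), array([325., 216.])), (array([ 455,  233,   57,   76, 2245], dtype=int32), array([483., 270.]))]
[[325.6650691  229.92337   ]
 [325.66614193 217.90642259]]
```

View pics/w2.png

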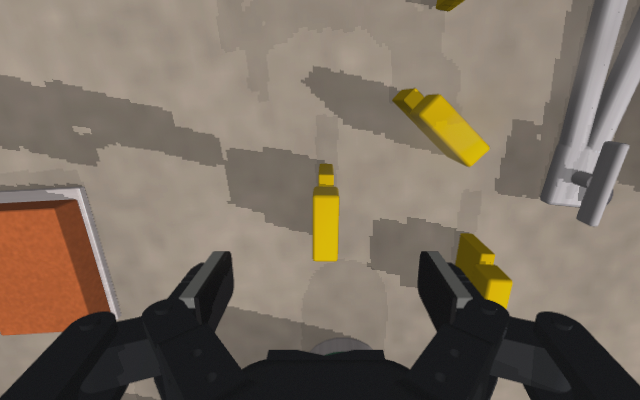

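The spacer sits centred between the fingers at (326,229), aligned with the tool and matching its projection. Descend and grip.

Emit:
drive_tool(
  motion=[
    {"fingers": 1,"linear": [0,0,0.03],"twist": 0},
    {"fingers": 1,"linear": [0,0,0.0255],"twist": 0},
    {"fingers": 1,"linear": [0,0,0],"twist": 0},
    {"fingers": 0.5,"linear": [0,0,0],"twist": 0},
    {"fingers": 0,"linear": [0,0,0],"twist": 0},
  ],
)

```text
clock: 2.5
eef_pos: [495.5, 370.3, 38.3]
tool_rot: [3.139, 0.003, 3.059]
force: [0.2, -0.3, 0.5]
width: 63.8
gripper_force: 0.0
```

Emit:
drive_tool(
  motion=[
    {"fingers": 0,"linear": [0,0,0],"twist": 0},
    {"fingers": 0,"linear": [0,0,0],"twist": 0},
    {"fingers": 0,"linear": [0,0,0],"twist": 0},
    {"fingers": 0,"linear": [0,0,0],"twist": 0},
    {"fingers": 0,"linear": [0,0,0],"twist": 0},
  ],
)

```text
clock: 2.92
eef_pos: [494.6, 369.6, 36.9]
tool_rot: [3.14, 0.001, 3.059]
force: [-0.3, -0.1, 6.6]
width: 14.8
gripper_force: 59.3
```

Gripped (width 14.8 mm, 59 N). Lift and carry over the joint.

Emit:
drive_tool(
  motion=[
    {"fingers": 0,"linear": [0,0,-0.02],"twist": 0},
    {"fingers": 0,"linear": [0,0,-0.035],"twist": 0},
    {"fingers": 0,"linear": [0,0,-0.035],"twist": 0},
    {"fingers": 0,"linear": [-0.0061,-0.02,0],"twist": 0},
    {"fingers": 0,"linear": [-0.0061,-0.0405,0],"twist": 0},
  ],
)

```text
clock: 3.33
eef_pos: [502.1, 315.1, 128.6]
tool_rot: [3.132, 0.005, 3.067]
force: [0.9, -0.1, -0.9]
width: 14.9
gripper_force: 58.6
```

Emit:
drive_tool(
  motion=[
    {"fingers": 0,"linear": [-0.0061,-0.0405,0],"twist": 0},
    {"fingers": 0,"linear": [-0.0061,-0.0405,0],"twist": 0},
    {"fingers": 0,"linear": [-0.0061,-0.0405,0],"twist": 0},
    {"fingers": 0,"linear": [-0.0061,-0.0405,0],"twist": 0},
    {"fingers": 0,"linear": [-0.0061,-0.0405,0],"twist": 0},
  ],
)

```text
clock: 3.75
eef_pos: [514.5, 101.6, 125.9]
tool_rot: [-3.142, -0.0, 3.059]
force: [0.6, -0.1, -1.4]
width: 14.8
gripper_force: 58.6
```

Emit:
drive_tool(
  motion=[
    {"fingers": 0,"linear": [-0.0061,-0.0405,0],"twist": 0},
    {"fingers": 0,"linear": [-0.0061,-0.0405,0],"twist": 0},
    {"fingers": 0,"linear": [0,-0.0202,0],"twist": 0},
    {"fingers": 0,"linear": [0,0,0],"twist": -0.053},
    {"fingers": 0,"linear": [0,0,0],"twist": 0},
  ],
)

```text
clock: 4.17
eef_pos: [518.3, -0.7, 125.8]
tool_rot: [-3.141, -0.0, 3.109]
force: [-0.4, 0.7, -1.1]
width: 14.5
gripper_force: 58.7
```

Emit:
drive_tool(
  motion=[
    {"fingers": 0,"linear": [0,0,0],"twist": 0},
    {"fingers": 0,"linear": [0,0,0],"twist": 0},
  ],
)

```text
clock: 4.33
eef_pos: [518.6, 2.8, 125.8]
tool_rot: [3.141, 0.0, 3.112]
force: [0.7, 0.6, -0.6]
width: 14.5
gripper_force: 58.7
```

Run:
```python
from h import *
s=monitor.read_state();print(s['clock'],s['eef_pos'],s['tool_rot'],s['width'])
w=grab('wrist','w3');t=grab('top','top3');grab('scene','scene3')
print(-np.array(w['R']).T@w['t'])
x0,y0=180,150
cv2.imwrite('pics/c3.png',cv2.resize(w['color'][130:290,190:450],(780,480),interpolation=cv2.INTER_CUBIC))
```

```text
4.3333 [518.63273874   2.82176461 125.8204019 ] [3.14078480e+00 4.87863795e-05 3.11244690e+00] 14.539354216317431
[443.51494121   4.70328515 266.82009572]
```

View pics/w3.png

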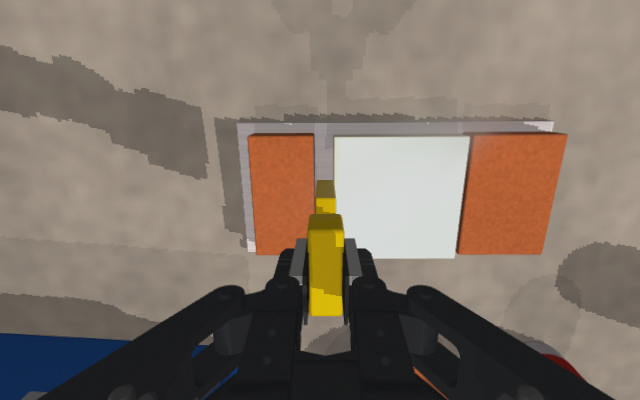

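The spacer is held over the joint at (325,190) and looks aligned, with the white tile at (400,195) and the cut tile at (282,195). I'll enlarge it to measure precisely.

Run:
```python
from h import *
w=load('w3')
cv2.imwrite('pics/c3.png',cv2.resize(w['color'][120:320,240:480][:150],None,fx=3.3,fy=4,interpolation=cv2.INTER_CUBIC))
```

```text
(no output)
```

View pics/c3.png

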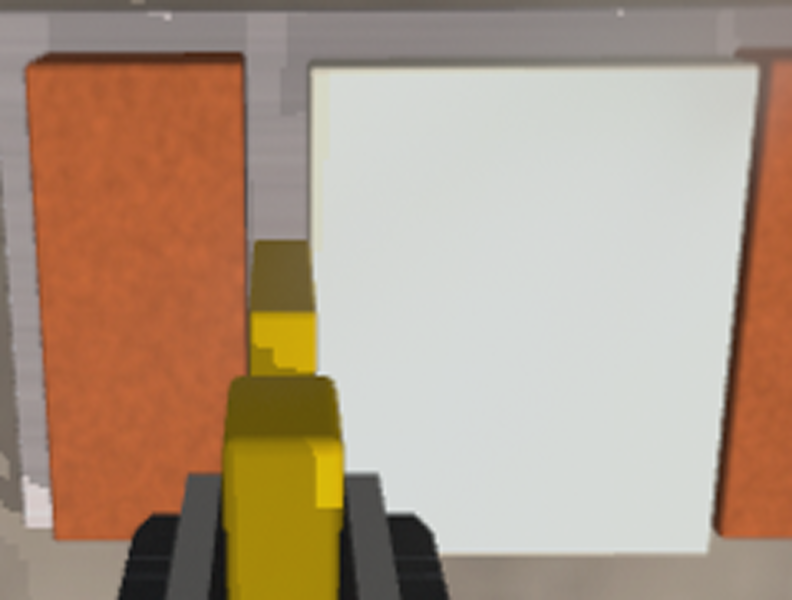

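Run:
```python
from h import *
W=load('w3')
f=lambda u,v:((u+.5)/3.3-.5+240,(v+.5)/4-.5+120)
g=lambda n,u,v,z:print(n,onz(W,f(u,v),z).round(1))
g('white x-y-',312,66,35);g('white x-y+',757,66,35);g('white x+y+',708,553,35);g('white left edge',318,300,35)
g('cut x-y-',27,66,28);g('cut x-y+',243,64,28);g('cut y+ edge',248,370,28);g('cut x+y-',55,540,28)
zb=125.8-36.9
g('blade bot L',254,241,zb);g('blade bot R',309,241,zb);g('blade top L',250,312,zb+36);g('blade top R',316,312,zb+36)
g('grip top L',223,437,zb+56);g('grip top R',343,437,zb+56)
g('tray x- edge',400,12,6)
```

```text
white x-y- [470.1  10.7  35. ]
white x-y+ [473.1 108.   35. ]
white x+y+ [571.1 106.3  35. ]
white left edge [514.5  11.2  35. ]
cut x-y- [469.2 -53.5  28. ]
cut x-y+ [470.1  -4.7  28. ]
cut y+ edge [530.8  -5.9  28. ]
cut x+y- [567.2 -56.2  28. ]
blade bot L [488.7  -1.4  88.9]
blade bot R [489.    8.3  88.9]
blade top L [488.2  -1.  124.9]
blade top R [488.4   8.4 124.9]
grip top L [495.4  -4.1 144.9]
grip top R [495.9  11.  144.9]
tray x- edge [463.4  33.1   6. ]
```

The blade is centred at y≈3.5 at its x− end and the joint's middle there is at 2.5, so I shift −1 mm. Then lower to just above the tiles and re-measure.

Emit:
drive_tool(
  motion=[
    {"fingers": 0,"linear": [-0.0005,-0.001,0],"twist": 0},
    {"fingers": 0,"linear": [0,0,0.025],"twist": 0},
    {"fingers": 0,"linear": [0,0,0.022],"twist": 0},
    {"fingers": 0,"linear": [0,0,0],"twist": 0},
    {"fingers": 0,"linear": [0,0,0],"twist": 0},
  ],
)

```text
clock: 4.9
eef_pos: [518.2, 0.8, 78.2]
tool_rot: [-3.141, -0.003, 3.112]
force: [-0.3, 0.0, -0.2]
width: 14.7
gripper_force: 58.7
```

Run:
```python
from h import *
s=monitor.read_state();print(s['clock'],s['eef_pos'],s['tool_rot'],s['force'])
w=grab('wrist','w4')
cv2.imwrite('pics/c4.png',cv2.resize(w['color'][60:260,230:430],None,fx=4,fy=3,interpolation=cv2.INTER_CUBIC))
```

```text
4.9 [518.16261373   0.8351675   78.16662016] [-3.14137063e+00 -2.68431372e-03  3.11236420e+00] [-0.30778971  0.00705724 -0.23795281]
```

View pics/c4.png

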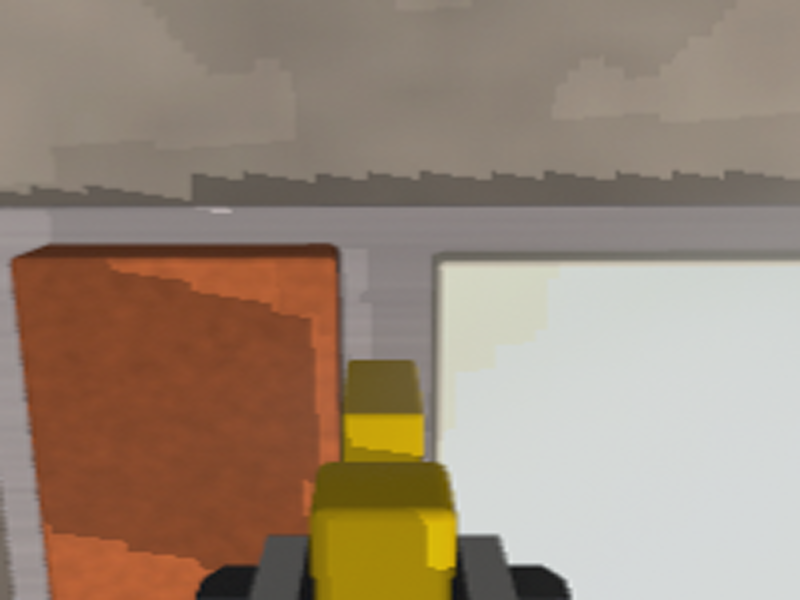

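The blade end's bottom edge is at crop (347–415,362), the cut tile's edge is at x≈340, and the white tile's edge is at x≈437. I'll compute the offsets.

Run:
```python
from h import *
W=load('w4')
f=lambda u,v:((u+.5)/4-.5+230,(v+.5)/3-.5+60)
g=lambda n,u,v,z:print(n,onz(W,f(u,v),z).round(1))
zb=41.3
g('bot L',347,362,zb);g('bot R',415,362,zb);g('top L',343,414,zb+36);g('top R',424,414,zb+36)
g('cut',340,258,28);g('cut2',340,400,28);g('white',438,262,35);g('white2',436,440,35)
```

```text
bot L [488.4  -3.5  41.3]
bot R [488.7   6.3  41.3]
top L [487.7  -3.   77.3]
top R [488.    6.5  77.3]
cut [470.2  -4.3  28. ]
cut2 [500.   -5.4  28. ]
white [470.4  10.2  35. ]
white2 [506.9   9.3  35. ]
```

Now 1 mm too far to −y (1.4 against 2.4). Correct by +0.9 mm and go in.

Emit:
drive_tool(
  motion=[
    {"fingers": 0,"linear": [0,0.0009,0],"twist": 0},
    {"fingers": 0,"linear": [0,0,0],"twist": 0},
    {"fingers": 0,"linear": [0,0,0.004],"twist": 0},
    {"fingers": 0,"linear": [0,0,0.006],"twist": 0},
    {"fingers": 0,"linear": [0,0,0],"twist": 0},
  ],
)

```text
clock: 5.37
eef_pos: [518.6, 1.4, 68.1]
tool_rot: [-3.141, -0.001, 3.112]
force: [-0.9, -0.4, -0.0]
width: 14.8
gripper_force: 58.7
```

Emit:
drive_tool(
  motion=[
    {"fingers": 0,"linear": [0,0,0.006],"twist": 0},
    {"fingers": 0,"linear": [0,0,0.006],"twist": 0},
    {"fingers": 0,"linear": [0,0,0.006],"twist": 0},
    {"fingers": 0,"linear": [0,0,0.003],"twist": 0},
    {"fingers": 0,"linear": [0,0,0],"twist": 0},
  ],
)

```text
clock: 5.78
eef_pos: [518.4, 1.4, 46.8]
tool_rot: [-3.141, -0.002, 3.112]
force: [-0.3, -0.5, -0.4]
width: 14.7
gripper_force: 58.7
```

Emit:
drive_tool(
  motion=[
    {"fingers": 0,"linear": [0,0,0.002],"twist": 0},
    {"fingers": 0,"linear": [0,0,0.0015],"twist": 0},
    {"fingers": 0,"linear": [0,0,0.0005],"twist": 0},
    {"fingers": 0,"linear": [0,0,0],"twist": 0},
  ],
)

```text
clock: 6.12
eef_pos: [519.1, 1.4, 43.8]
tool_rot: [3.142, 0.0, 3.112]
force: [-0.3, 0.2, -1.0]
width: 14.8
gripper_force: 58.7
```

Emit:
drive_tool(
  motion=[
    {"fingers": 0,"linear": [0,0,0.0005],"twist": 0},
    {"fingers": 0,"linear": [0,0,0.0005],"twist": 0},
    {"fingers": 0,"linear": [0,0,0],"twist": 0},
  ],
)

```text
clock: 6.37
eef_pos: [519.2, 1.5, 42.9]
tool_rot: [3.142, 0.0, 3.112]
force: [0.2, -0.4, 0.1]
width: 14.8
gripper_force: 58.8
```

Emit:
drive_tool(
  motion=[
    {"fingers": 0,"linear": [0,0,0.0005],"twist": 0},
    {"fingers": 0,"linear": [0,0,0.0005],"twist": 0},
    {"fingers": 0,"linear": [0,0,0],"twist": 0},
  ],
)

```text
clock: 6.62
eef_pos: [519.2, 1.4, 42.9]
tool_rot: [-3.141, 0.001, 3.112]
force: [-2.0, 1.2, 10.8]
width: 14.7
gripper_force: 60.2
```

Contact at exactly the expected height (42.9 mm, 11 N). Release, then rise.

Emit:
drive_tool(
  motion=[
    {"fingers": 0,"linear": [0,0,-0.0005],"twist": 0},
    {"fingers": 0.25,"linear": [0,0,0],"twist": 0},
    {"fingers": 0.4,"linear": [0,0,0],"twist": 0},
    {"fingers": 0.5,"linear": [0,0,0],"twist": 0},
    {"fingers": 0.5,"linear": [0,0,0],"twist": 0},
  ],
)

```text
clock: 7.03
eef_pos: [519.0, 1.4, 42.1]
tool_rot: [3.142, -0.0, 3.112]
force: [-0.0, -0.4, -0.2]
width: 42.6
gripper_force: 0.0
```

Emit:
drive_tool(
  motion=[
    {"fingers": 0.5,"linear": [0,0,-0.015],"twist": 0},
    {"fingers": 0.5,"linear": [0,0,-0.03],"twist": 0},
    {"fingers": 0.5,"linear": [0,0,-0.035],"twist": 0},
    {"fingers": 0.5,"linear": [0,0,-0.02],"twist": 0},
    {"fingers": 0.5,"linear": [0,0,0],"twist": 0},
  ],
)

```text
clock: 7.45
eef_pos: [522.0, 1.6, 146.2]
tool_rot: [3.141, 0.008, 3.112]
force: [-0.3, 1.0, -0.8]
width: 42.7
gripper_force: 0.0
```

Run:
```python
from h import *
s=monitor.read_state();print(s['clock'],s['eef_pos'],s['tool_rot'],s['force'])
w=grab('wrist','w5');t=grab('top','top5');sc=grab('scene','scene5')
a=cv2.resize(w['color'][90:270,210:410],(500,450),interpolation=cv2.INTER_CUBIC)
b=cv2.resize(sc['color'][170:250,290:390],(300,240),interpolation=cv2.INTER_CUBIC)
c=cv2.resize(t['color'][180:240,250:350],(300,180),interpolation=cv2.INTER_CUBIC)
o=np.zeros((450,800,3),np.uint8);o[:,:500]=a;o[:240,500:]=b;o[240:420,500:]=c;cv2.imwrite('pics/c5.png',o)
```

```text
7.45 [521.95914804   1.59350661 146.24464703] [3.1409744  0.00786079 3.11157278] [-0.27345317  0.96373518 -0.77270712]
```

View pics/c5.png

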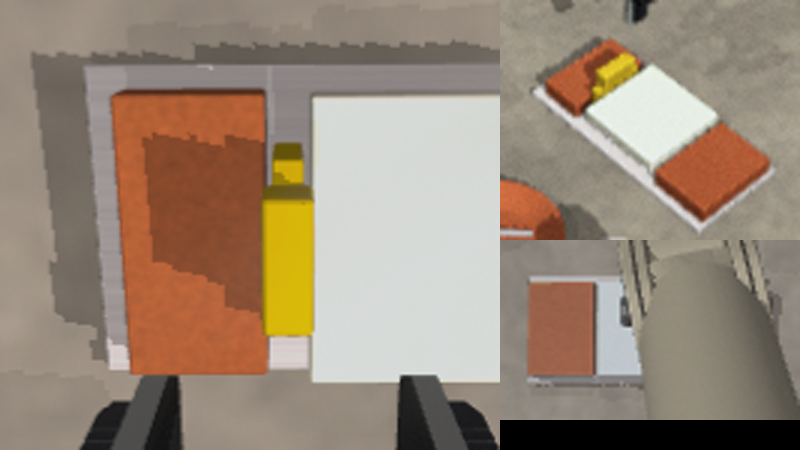

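The spacer stands upright in the wide joint, midway along it (wrist crop (288,265)), with clearance on both sides of the blade. Next: shut the fingers and go over the white tile's centre.

Emit:
drive_tool(
  motion=[
    {"fingers": 0,"linear": [0,0.029,0],"twist": 0},
    {"fingers": 0,"linear": [-0.0003,0.0296,0],"twist": 0},
    {"fingers": 0,"linear": [0,0,0.035],"twist": 0},
    {"fingers": 0,"linear": [0,0,0.035],"twist": 0},
    {"fingers": 0,"linear": [0,0,0.02],"twist": 0},
  ],
)

```text
clock: 8.02
eef_pos: [518.4, 60.4, 48.3]
tool_rot: [-3.141, -0.006, 3.113]
force: [-0.8, -0.1, 0.7]
width: 0.1
gripper_force: 0.0
```

Emit:
drive_tool(
  motion=[
    {"fingers": 0,"linear": [0,0,0],"twist": 0},
    {"fingers": 0,"linear": [0,0,0],"twist": 0},
    {"fingers": 0,"linear": [0,0,0],"twist": 0},
  ],
)

```text
clock: 8.27
eef_pos: [521.3, 60.0, 52.5]
tool_rot: [3.142, -0.0, 3.112]
force: [0.4, -0.3, 0.6]
width: 0.0
gripper_force: 0.0
```

Emit:
drive_tool(
  motion=[
    {"fingers": 0,"linear": [0,0,0.01],"twist": 0},
    {"fingers": 0,"linear": [0,0,0.005],"twist": 0},
    {"fingers": 0,"linear": [0,0,0],"twist": 0},
    {"fingers": 0,"linear": [0,0,0.002],"twist": 0},
    {"fingers": 0,"linear": [0,0,0],"twist": 0},
  ],
)

```text
clock: 8.68
eef_pos: [521.2, 60.0, 35.3]
tool_rot: [3.142, 0.0, 3.112]
force: [-0.2, 0.7, -0.6]
width: -0.0
gripper_force: 0.0
```

Emit:
drive_tool(
  motion=[
    {"fingers": 0,"linear": [0,0,0.001],"twist": 0},
    {"fingers": 0,"linear": [0,0,0.001],"twist": 0},
    {"fingers": 0,"linear": [0,0,0.001],"twist": 0},
    {"fingers": 0,"linear": [0,0,0],"twist": 0},
    {"fingers": 0,"linear": [0,0,0],"twist": 0},
  ],
)

```text
clock: 9.1
eef_pos: [521.3, 60.0, 33.0]
tool_rot: [3.142, 0.001, 3.112]
force: [-1.4, 0.0, 6.5]
width: 0.1
gripper_force: 3.5
```

Emit:
drive_tool(
  motion=[
    {"fingers": 0,"linear": [0,0,0.001],"twist": 0},
    {"fingers": 0,"linear": [0,0,0.001],"twist": 0},
    {"fingers": 0,"linear": [0,0,0],"twist": 0},
    {"fingers": 0,"linear": [0,0,0],"twist": 0},
  ],
)

```text
clock: 9.43
eef_pos: [521.3, 60.0, 31.2]
tool_rot: [-3.142, 0.001, 3.112]
force: [-1.1, -0.9, 9.0]
width: -0.4
gripper_force: 4.5
```

Emit:
drive_tool(
  motion=[
    {"fingers": 0,"linear": [0,0,0.001],"twist": 0},
    {"fingers": 0,"linear": [0,0,0.001],"twist": 0},
    {"fingers": 0,"linear": [0,0,0.001],"twist": 0},
    {"fingers": 0,"linear": [0,0,0],"twist": 0},
    {"fingers": 0,"linear": [0,0,0],"twist": 0},
  ],
)

```text
clock: 9.85
eef_pos: [521.3, 60.0, 28.5]
tool_rot: [-3.142, 0.001, 3.112]
force: [-1.9, -0.1, 12.0]
width: -0.0
gripper_force: 5.8
```

Emit:
drive_tool(
  motion=[
    {"fingers": 0,"linear": [0,0,0.0005],"twist": 0},
    {"fingers": 0,"linear": [0,0,0],"twist": 0},
    {"fingers": 0,"linear": [0,0,0],"twist": 0},
  ],
)

```text
clock: 10.1
eef_pos: [521.3, 60.0, 28.1]
tool_rot: [-3.142, 0.001, 3.112]
force: [-3.0, -0.5, 11.9]
width: 0.0
gripper_force: 6.0
```

Run:
```python
from h import *
for i in range(4):
    cams.get_image('wrist'); s=monitor.read_state();print(s['clock'],s['eef_pos'].round(2),s['force'].round(1))
w=grab('wrist','w6');sc=grab('scene','scene6')
a=cv2.resize(w['color'],(560,350));b=cv2.resize(sc['color'][170:250,290:390],(560,250),interpolation=cv2.INTER_CUBIC)
b=cv2.resize(sc['color'][180:250,290:390],(357,250),interpolation=cv2.INTER_CUBIC)
o=np.zeros((600,560,3),np.uint8);o[:350]=a;o[350:,:357]=b;cv2.imwrite('pics/c6.png',o)
```

```text
10.15 [521.31  59.99  28.08] [-1.9  0.3 13.4]
10.2 [521.32  60.02  28.1 ] [-2.4 -1.4 12.2]
10.25 [521.32  60.    28.1 ] [-2.7 -0.9 11. ]
10.3 [521.31  60.01  28.1 ] [-2.1 -0.3 11.7]
```

View pics/c6.png

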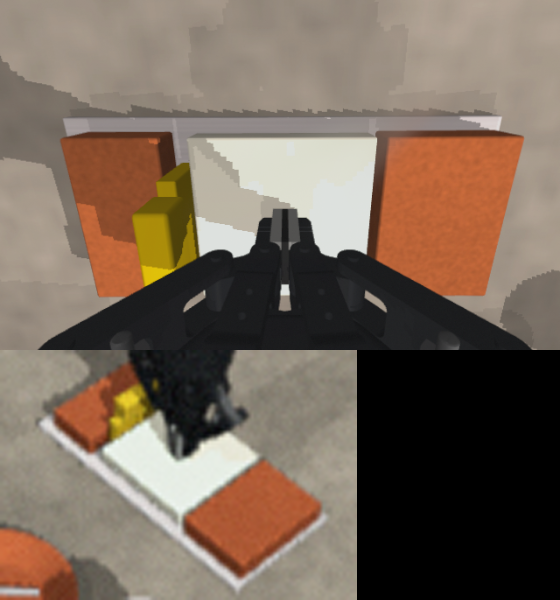

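The tile is flush (tip at 28.1 mm, about 12 N, steady), and the spacer still stands upright in the wide joint. I'm handing in.

```bash
python3 -c "
from cell import ctrl
print(ctrl.finish_job())"
```

```text
the job is handed in; nothing more can be done
None
```

The job is handed in: the yellow spacer stands in the wide joint, down on the tray and let go, and the shut fingers are holding the white tile flush (tip at 28.1 mm, about 12 N).

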